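# Shut the restocked tea tray on the grocery shelf

## Task

The pull-out tray that is full of tea cartons has been restocked: push it fully home with the fingertips, and then push its steel retaining bar round until it is fully shut across the tray's front. Leave the half-empty jar tray and its bar just as they are, because it is still being filled. Touch only, grip and lift nothing, and do not disturb the loose jars, bottle and carton standing around.

Things in the scene. Friction and masses are not known exactly. Their poses are not given: they have to be found in the camera images.
- tea_unit: White shelf unit with the tray full of tea cartons. Fixed, 240 mm deep, 172 mm wide; side rails 50 mm, back plate 100 mm high. Origin: under its centre, on the table; x points from its open front to its back, z up; its front plane is at x = -120 mm. Two units alike stand side by side in either order, slightly turned, 350 to 430 mm between centres across y; only their stock differs.
- tea_tray (a joint): Slide of the full tray, m: 0 home (firm end stop, its front flush with the unit's front plane), growing as it comes out to the unit's -x, 0.13 at most. Starts 0.06 to 0.11 out; slides with 2 N plus 8 N per m/s; stays where left. Holds six fixed yellow cartons with white bands, 58 by 60 mm, two abreast, three deep, tops 97 mm above the table, 45 mm behind the tray's front face.
- tea_front (a point): Middle of the top edge of the full tray's front (outer face), 87 mm above the table; moves with the tray. The front is a flat upright white plate 140 mm wide, 12 mm thick, 12 to 87 mm above the table. Axes as the unit.
- tea_bar (a joint): Hinge of the full tray's bar, rad, about the upright pin: 0 shut (firm end stop; bar along the unit's +y, across and just ahead of the tray front), 1.57 open, pointing to the unit's -x, 2.0 at most. Starts at 1.5 to 1.8, needs 0.04 N m plus a little drag, stays where left. To shut it, push the side that faces away from its tray.
- tea_pivot (a point): Pin of the full tray's bar, on its axis, 56 mm above the table; fixed at x = -128, y = -85 mm in the unit's frame (front corner on its -y side). Axes as the unit.
- tea_bar_tip (a point): Free end of the full tray's bar, 110 mm from the pin, 56 mm above the table. The bar is flat steel 8 mm thick, 43 to 69 mm above the table, with an upright rubber stub 12 mm across (41 to 71 mm) at this end. Axes turn with the bar: y from pin to free end, -x is the side to push.
- jam_unit: The other white shelf unit, built just like the first, with the half-empty tray: only two amber jars with brass lids at its back, the rest bare. To be left as it is. Origin and axes as for the first unit.
- jam_tray (a joint): Slide of the half-empty tray, m: 0 home, growing as it comes out, 0.13 at most. Starts 0.06 to 0.11 out; leave it there. The two fixed jars are 60 mm across, tops 102 mm above the table.
- jam_front (a point): Middle of the top edge of the half-empty tray's front, 87 mm above the table; moves with the tray.
- jam_bar (a joint): Hinge of the half-empty tray's bar, rad: 0 shut, 1.57 open, pointing to its unit's -x. Starts at 1.5 to 1.8; leave it there. Built like the other bar, on its unit's front corner at -y.
- jam_bar_tip (a point): Free end of the half-empty tray's bar, 110 mm from its pin, 56 mm above the table.
- loose_jar: Bystander: loose amber jar with brass lid, 68 mm across, 95 mm high, standing to the left (+y) of the units, towards the robot. Origin: centre of its underside.
- syrup_bottle: Bystander: loose amber bottle with black cap, 60 mm across, 170 mm high, standing to the left (+y) of the units. Origin: centre of its underside.
- loose_carton: Bystander: loose yellow carton with white band, 60 by 60 mm, 80 mm high, standing between the units towards their backs. Origin: centre of its underside.
- small_jar: Bystander: loose green jar with steel lid, 52 mm across, 75 mm high, standing to the right (-y) of the units. Origin: centre of its underside.

How it is judged (in metres and radians):
On the way, in this order (a step that is already met when the one before it is completed fails the run):
1. the full tea tray is pushed home, within 5 mm (value of joint tea_tray below 0.005 m), for 0.2 s.
2. its bar is swung shut, within 0.08 rad (value of joint tea_bar below 0.08 rad), for 0.2 s.
At the end, for the whole second after the job is handed in: The full tea tray is within 5 mm of home and its bar within 0.08 rad of shut, at rest; the half-empty tray and the tip of its bar are within 10 mm of where they were; the four loose things stand upright within 15 mm of where they were (value of joint tea_tray below 0.005 m and value of joint tea_bar below 0.08 rad and velocity of joint tea_bar between -0.05 and 0.05 rad/s and distance of each of jam_front, jam_bar_tip from where it was at the start of the episode below 0.01 m and distance of each of loose_jar, syrup_bottle, loose_carton, small_jar from where it was at the start of the episode below 0.015 m and angle between each of loose_jar, syrup_bottle, loose_carton, small_jar's own z axis and vertical below 0.1 rad); the robot touches nothing.
It fails at once if the full tray's bar is swung across (below 1.1 rad) while the tray is still more than 20 mm out (value of joint tea_tray above 0.02 m and value of joint tea_bar below 1.1 rad).
It fails at once if the half-empty tray or its bar is moved more than 10 mm (distance of any of jam_front, jam_bar_tip from where it was at the start of the episode above 0.01 m).
It fails at once if a loose thing is moved, lifted or carried more than 15 mm (distance of any of loose_jar, syrup_bottle, loose_carton, small_jar from where it was at the start of the episode above 0.015 m).
It fails at once if a loose thing is tipped more than 0.3 rad (angle between any of loose_jar, syrup_bottle, loose_carton, small_jar's own z axis and vertical above 0.3 rad).
It also fails if it takes over 58 s, if anything falls off the work surface, if the arm or the gripper's body presses on something with over 40 N, if the wrist force passes 120 N, or if a joint passes its speed limit or range.

## Robot

A 7-joint arm with a two-finger parallel gripper is mounted at the origin on the work surface. World frame = base frame: x ahead of the robot, y to its left, z up, the work surface at z = 0. Lengths are in mm, angles in rad, forces in N, time in s.
With the tool pointing down it reaches from about 400 to 875 mm from the base axis. Payload 6.5 kg.
Tool frame: the origin (TCP) lies between the finger pads; the fingertips stand ahead of it and the grasp point (between the pads) lies 2 mm behind it (arm.nose_length is the z of the fingertips in the tool frame, in mm); z points along the fingers, y is the line along which they close (so a half turn about z gives the same grasp; the last joint's range is limited). The gripper opens to 85 mm and grips with 20 to 120 N. Pads are 22 mm wide; open, the fingers measure 114 mm over their backs; the gripper's body (76 mm by 85 mm) begins 54 mm behind the grasp point. The pads swing forward as they close: fully open they stand 13 mm farther back than shut.
Start: joints at [-1.308, 0.536, -0.004, 1.538, 0.003, 1.067, -0.071], TCP at [209.885, 615.174, 248.29] pointing down, gripper open.
Joint ranges: [-2.7, 2.7], [-0.37, 2.16], [-1.27, 1.26], [0.24, 2.4], [-1.31, 4.45], [0.19, 1.91], [-2.76, 2.76]. Speed limits (rad/s): [2.39, 2.39, 3.14, 3.14, 3.14, 3.14, 3.14].

## Interface

Orientations are given as a rotation vector (axis times angle).
In Python, from station import arm gives the robot as it stands. The module is installed in compiled form; this text tells all that it offers.
- The arm moves only by the shell command python3 -m jog 'ROWS' [FORCE]. ROWS is JSON, a list of rows, each a list of 5 numbers: the shift along the tool's x, y, z in m, then the turn about the tool's z in rad, then the finger opening in m, from 0 to 0.0854. In form: [[tx, ty, tz, roll, claw], ...]. A call has 1 to 10 rows; each row shifts and turns the commanded pose from where the row before left it, along the tool's axes as they then stand; what a row does not reach is not made up. A row lasts 1/12 s, in which the tool goes at most 41.7 mm and 7.16 degrees, less where a joint would pass 70% of its speed; a pose out of reach is approached as far as the arm can. A call is refused whole if a number of a shift passes 0.0417 or a number of a turn 0.125, either way. A call with a gripper value outside its range is refused whole. The fingers move at their own pace and stop on an object; FORCE is the grip in N (left out, the last holds). Time passes only in rows, so rows that do not move let the fingers close. It gives the time, the measured TCP pose, the force, the opening and the grip force at its end, in the units of the state.
- arm.read_state(): the state, without advancing time (a new reading comes with each control period).
- arm.camera(name): name is "scene" or "top"; returns a dict with "pixels" (420x560x3 uint8, red, green, blue), "K" (3x3 intrinsics, pixels), "camera_from_world" (4x4, takes a point from world to camera coordinates). Camera axes: x right, y down, z forward; pixel columns grow to the right and rows downward; lengths in mm; the calibration is good to about 2 mm. A picture is of the moment at which its call begins. There is no depth.
- arm.close_job(): hands the job in; it is judged then, once.
The state is a dict: "time": time; "qpos": joint angles; "joint_velocities": joint speeds; "effort": joint torques, N m; "position": TCP position; "orientation": TCP orientation; "wrist_force": force on the tool from outside, world axes, zero at the start; "torque": the same for the moment, N m; "finger_gap": finger opening in mm; "grip_force": force on a finger pad.
Only numpy, scipy, OpenCV 4.12 (cv2) and the standard library are available. Lean on these libraries where they do the work, as an engineer would, in place of code of your own. Each camera call takes 0.05 s, during which the arm holds its last target. There are 200 camera calls.

## Working session

There is one attempt and no reset: what is moved stays moved. The work goes in short steps, Python scripts to look and compute and a shell command to move; the robot and the scene stay as the last step left them, time stands still between calls to the robot, and variables do not carry over. Pictures are saved under pics/ and viewed, at most 10 in all, crops included, and the job is handed in when it is done.

```bash
mkdir -p pics
cat > h.py <<'E'
import numpy as np,cv2
from station import arm
def cam(n,f=None):
    c=arm.camera(n)
    if f: cv2.imwrite('pics/'+f,c['pixels'][:,:,::-1])
    return c
def ray(c,u,v,z):
    T=np.array(c['camera_from_world']);R=T[:3,:3];o=-R.T@T[:3,3]
    d=R.T@np.linalg.inv(c['K'])@[u,v,1]
    return (o+d*(z-o[2])/d[2])
def proj(c,p):
    T=np.array(c['camera_from_world']);q=np.array(c['K'])@(T[:3,:3]@p+T[:3,3]);return q[:2]/q[2]
E
python3 - <<'E'
from h import *
import pickle
a=cam('top','top0.png');b=cam('scene','scene0.png')
pickle.dump((a,b),open('c0.pkl','wb'))
s=arm.read_state();print({k:np.round(s[k],3) for k in s},arm.nose_length)
E
```

```text
{'time': np.float64(0.1), 'qpos': array([-1.308,  0.537, -0.004,  1.539,  0.003,  1.067, -0.071]), 'joint_velocities': array([ 0.001, -0.003, -0.001, -0.003,  0.002,  0.001, -0.002]), 'effort': array([ 2.0000e-03, -5.8457e+01,  1.0520e+00, -2.5978e+01,  1.3000e-02,
        5.0000e-03,  0.0000e+00]), 'position': array([209.719, 614.654, 247.483]), 'orientation': array([-5.140e-01, -3.099e+00,  2.000e-03]), 'wrist_force': array([-0.507, -0.338,  0.2  ]), 'torque': array([0.005, 0.022, 0.069]), 'grip_force': np.float64(0.0), 'finger_gap': np.float64(85.282)} 17.0
```

View pics/top0.png

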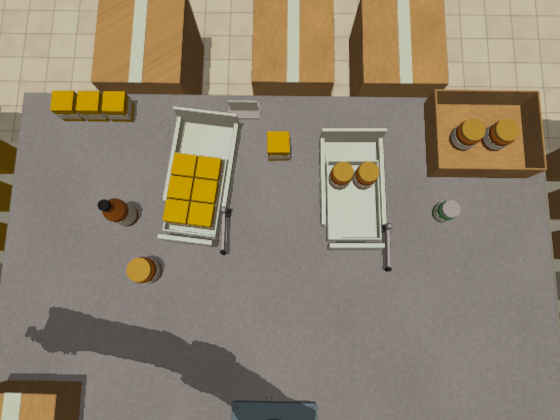

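View pics/scene0.png

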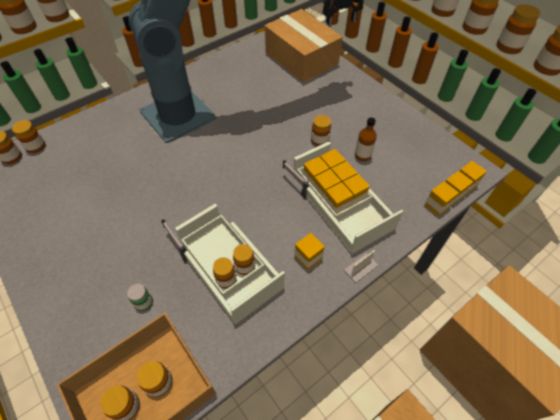

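The top view shows the tea unit on the left: its tray front runs about (160,237)-(211,242), the bar pin is near (227,212) and the tip near (223,251). The jam unit is on the right around (353,190). I'll zoom in on the tea unit.

Run:
```python
from h import *
import pickle
a,b=pickle.load(open('c0.pkl','rb'))
im=a['pixels'][90:290,90:290,::-1];cv2.imwrite('pics/z.png',cv2.resize(im,(600,600),interpolation=cv2.INTER_CUBIC))
for n,u,v,z in [('frontL',160,237,87),('frontR',211,242,87),('pin',227,212,69),('tip',223,251,71),('jar',140,270,95),('bottle',104,205,170),('carton',279,138,80),('jamfrontL',330,246,87),('jambartip',388,268,71),('backL',175,110,100),('backR',238,118,100)]: print(n,ray(a,u,v,z).round(0))
T=np.array(a['camera_from_world']);print('cam',(-T[:3,:3].T@T[:3,3]).round())
```

```text
frontL [519. 295.  87.]
frontR [508. 165.  87.]
pin [589. 129.  69.]
tip [487. 136.  71.]
jar [435. 338.  95.]
bottle [585. 409. 170.]
carton [789.  -4.  80.]
jamfrontL [ 502. -137.   87.]
jambartip [ 450. -286.   71.]
backL [856. 272. 100.]
backR [836. 105. 100.]
cam [ 408.  -12. 1149.]
```

View pics/z.png

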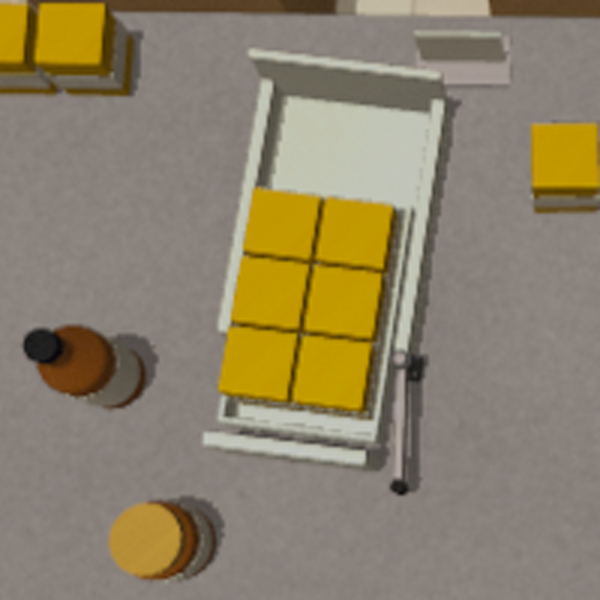

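Run:
```python
from h import *
import pickle
a,b=pickle.load(open('c0.pkl','rb'))
P={}
for n,u,v,z in [('fL',203,447,87),('fR',364,465,87),('pin',400,355,69),('tip',400,487,71),('bL',250,49,100),('bR',442,74,100),('cBL',255,188,97),('cFL',220,397,97),('cBR',395,204,97),('cFR',364,410,97)]:
    P[n]=ray(a,u/3+90-.33,v/3+90-.33,z);print(n,P[n].round(0))
yaw=lambda v:np.degrees(np.arctan2(v[1],v[0]))
print(yaw(P['fL']-P['fR'])-90,yaw(P['bL']-P['bR'])-90,yaw(P['cBL']-P['cFL']),yaw(P['cBR']-P['cFR']),yaw(P['tip']-P['pin']))
th=np.radians(np.median([yaw(P['fL']-P['fR'])-90,yaw(P['bL']-P['bR'])-90,yaw(P['cBL']-P['cFL']),yaw(P['cBR']-P['cFR'])]))
X=np.array([np.cos(th),np.sin(th)]);Y=np.array([-X[1],X[0]])
for k in P: d=P[k][:2]-P['pin'][:2];print(k,'unit frame',(d@X-128).round(),(d@Y-85).round())
q=b['pixels'];
for k in('fL','fR','pin','tip'):print(k,'scene',proj(b,P[k]).round())
for k in P: cv2.circle(q,tuple(int(t) for t in proj(b,P[k]).round()),1,(255,0,0),-1)
cv2.imwrite('pics/z2.png',cv2.resize(q[110:270,260:420,::-1],(600,600),interpolation=cv2.INTER_CUBIC))
```

```text
fL [515. 302.  87.]
fR [502. 164.  87.]
pin [600. 140.  69.]
tip [485. 135.  71.]
bL [867. 278. 100.]
bR [846. 108. 100.]
cBL [740. 267.  97.]
cFL [557. 287.  97.]
cBR [728. 145.  97.]
cFR [547. 165.  97.]
-5.591445068055819 -7.124445455885464 -6.016808814718523 -6.173858803726213 -177.79478948990806
fL unit frame -229.0 67.0
fR unit frame -228.0 -71.0
pin unit frame -128.0 -85.0
tip unit frame -242.0 -102.0
bL unit frame 123.0 81.0
bR unit frame 120.0 -91.0
cBL unit frame -1.0 57.0
cFL unit frame -186.0 57.0
cBR unit frame -1.0 -66.0
cFR unit frame -183.0 -66.0
fL scene [328. 140.]
fR scene [293. 157.]
pin scene [307. 183.]
tip scene [283. 161.]
```

View pics/z2.png

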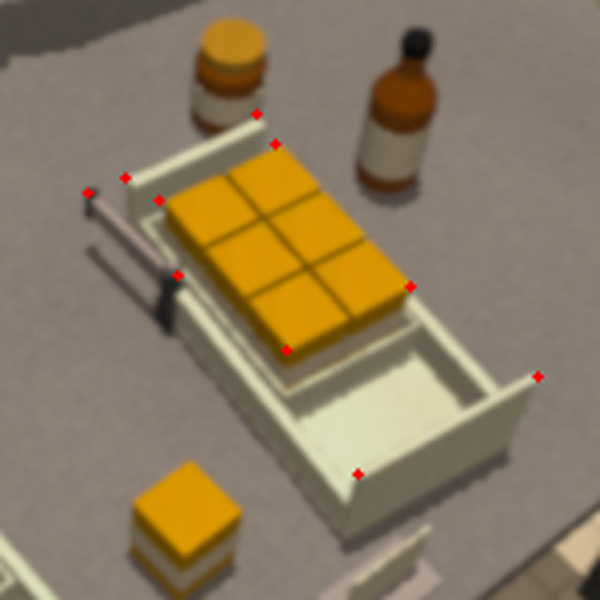

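The projected top-view points line up with the scene view. The unit's yaw is about -6.1°, its tray is about 0.108 m out, and the bar is at about 1.72 rad. I'll turn the tool to the unit's axes, close the fingers and travel high.

```bash
python3 -m jog '[[0,0,0,-0.111,0],[0,0,0,-0.111,0],[-0.02,-0.025,0,0,0],[-0.02,-0.025,0,0,0],[-0.02,-0.025,0,0,0],[-0.02,-0.025,0,0,0],[-0.02,-0.025,0,0,0],[-0.02,-0.025,0,0,0],[-0.02,-0.025,0,0,0],[-0.02,-0.025,0,0,0]]'
cat >> h.py <<'E'
from scipy.spatial.transform import Rotation as Ro
th=np.radians(-6.1);X=np.array([np.cos(th),np.sin(th)]);Y=np.array([-X[1],X[0]])
PIN=np.array([600,140.]);O=PIN+128*X+85*Y
def st():
    s=arm.read_state();p=np.array(s['position']);R=Ro.from_rotvec(s['orientation']).as_matrix();d=p[:2]-O
    print('t',round(float(s['time']),2),'unit xy',(d@X).round(1),(d@Y).round(1),'z',p[2].round(1),'heading err deg',np.degrees(np.arctan2(R[1,0],R[0,0])-th-np.pi).round(1),'F',np.round(s['wrist_force'],1))
E
python3 -c 'from h import *;st()'
```

```text
time: 0.93
position: [348.1, 397.6, 248.0]
orientation: [-0.168, -3.137, 0.001]
wrist_force: [0.3, 0.2, 0.4]
finger_gap: -0.0
grip_force: 0.0
t 0.93 unit xy -405.8 144.4 z 248.0 heading err deg -0.0 F [0.3 0.2 0.4]
```

```bash
python3 -m jog '[[-0.022,-0.024,0,0,0],[-0.022,-0.024,0,0,0],[-0.022,-0.024,0,0,0],[-0.022,-0.024,0,0,0],[-0.022,-0.024,0,0,0],[-0.021,-0.024,0,0,0],[0,0,0.03,0,0],[0,0,0.03,0,0],[0,0,0.03,0,0],[0,0,0.02,0,0]]'
python3 -c '
from h import *
st();cam("scene","s1.png")'
```

```text
time: 1.77
position: [461.3, 241.1, 135.7]
orientation: [-0.168, -3.135, 0.003]
wrist_force: [-0.5, 0.5, 0.1]
finger_gap: 0.0
grip_force: 0.0
t 1.77 unit xy -276.6 0.8 z 135.7 heading err deg -0.0 F [-0.5  0.5  0.1]
```

View pics/s1.png

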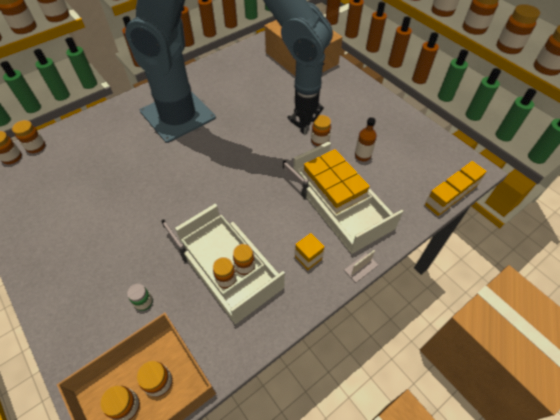

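The closed gripper, near (305,118), hovers in front of the tea tray and clear of the jar at (321,128). I'll descend and start the push.

```bash
python3 -m jog '[[0,0,0.03,0,0],[0,0,0.03,0,0],[0,0,0.008,0,0],[-0.01,0,0,0,0],[-0.01,0,0,0,0],[-0.008,0,0,0,0],[-0.008,0,0,0,0],[-0.008,0,0,0,0],[-0.008,0,0,0,0],[-0.008,0,0,0,0]]'
python3 -c 'from h import *;st()'
```

```text
time: 2.65
position: [522.9, 235.8, 70.8]
orientation: [-0.168, -3.137, -0.0]
wrist_force: [-2.6, -0.8, 2.3]
finger_gap: 0.3
grip_force: 1.4
t 2.65 unit xy -214.9 2.1 z 70.8 heading err deg -0.0 F [-2.6 -0.8  2.3]
```

```bash
python3 -m jog '[[-0.008,0,0,0,0],[-0.008,0,0,0,0],[-0.008,0,0,0,0],[-0.008,0,0,0,0],[-0.008,0,0,0,0],[-0.008,0,0,0,0],[-0.008,0,0,0,0],[-0.008,0,0,0,0],[-0.004,0,0,0,0],[-0.004,0,0,0,0]]'
python3 -m jog '[[-0.003,0,0,0,0],[-0.003,0,0,0,0],[-0.002,0,0,0,0]]'
python3 -c 'from h import *;st()'
```

```text
time: 3.48
position: [594.4, 227.7, 70.2]
orientation: [0.168, 3.137, -0.0]
wrist_force: [-2.9, -0.7, 0.5]
finger_gap: 0.1
grip_force: 1.2
time: 3.73
position: [601.9, 226.9, 70.2]
orientation: [-0.168, -3.137, 0.001]
wrist_force: [-1.2, -1.1, 0.9]
finger_gap: -0.2
grip_force: 1.1
t 3.73 unit xy -135.4 1.6 z 70.2 heading err deg -0.0 F [-1.2 -1.1  0.9]
```

```bash
python3 -m jog '[[-0.002,0,0,0,0],[-0.002,0,0,0,0],[-0.002,0,0,0,0]]'; python3 -m jog '[[-0.002,0,0,0,0],[-0.001,0,0,0,0]]'
python3 -c 'from h import *;st()'
```

```text
time: 3.98
position: [602.3, 227.1, 69.5]
orientation: [-0.165, -3.126, 0.003]
wrist_force: [-21.3, -2.0, 14.8]
finger_gap: 0.3
grip_force: 10.7
time: 4.15
position: [602.3, 227.2, 69.1]
orientation: [-0.163, -3.12, 0.005]
wrist_force: [-27.5, -2.3, 20.0]
finger_gap: -0.2
grip_force: 13.9
t 4.15 unit xy -135.0 1.9 z 69.1 heading err deg 0.1 F [-27.5  -2.3  20. ]
```

The tray is firmly on its end stop. I'll back off, lift over the bar, and check the tray while the arm is clear.

```bash
python3 -m jog '[[0,0,0,0,0],[0.02,0,0,0,0],[0.025,0,0,0,0],[0,0,-0.03,0,0],[0,0,-0.03,0,0],[0,0,-0.03,0,0],[0.01,-0.036,0,0,0],[0.01,-0.036,0,0,0],[0.01,-0.036,0,0,0],[0,-0.034,0,0,0]]'
python3 -c '
from h import *
st();c=cam("scene")
cv2.imwrite("pics/s2.png",cv2.resize(c["pixels"][70:270,240:440,::-1],(600,600),interpolation=cv2.INTER_CUBIC))'
```

```text
time: 4.98
position: [519.6, 91.9, 160.7]
orientation: [0.166, 3.137, 0.0]
wrist_force: [-0.2, -0.9, 0.2]
finger_gap: -0.2
grip_force: 0.0
t 4.98 unit xy -202.8 -141.3 z 160.7 heading err deg 0.1 F [-0.2 -0.9  0.2]
```

View pics/s2.png

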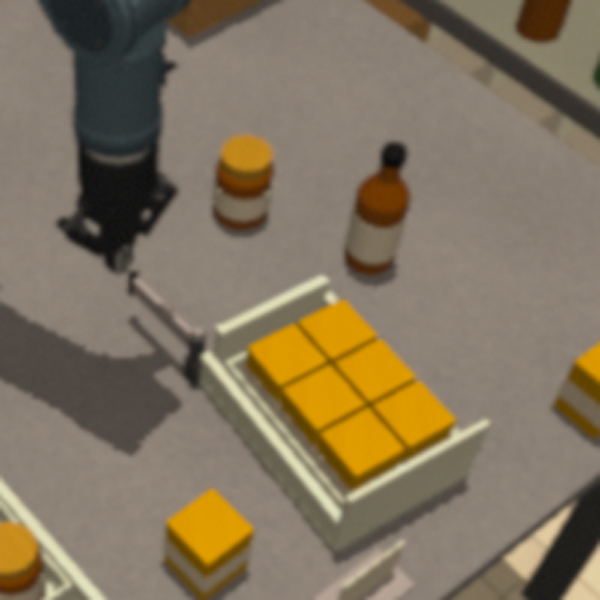

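The tray front is flush with the unit. The bar is still open, running from (130,283) to (205,350), and the gripper is on its outer side. I'll descend and start the sweep.

```bash
python3 -m jog '[[0,0,0.035,0,0],[0,0,0.035,0,0],[0,0,0.028,0,0],[0,0,0,0,0],[0.001,0.014,0,0,0],[0.001,0.01,0,0,0],[0.001,0.01,0,0,0],[0,0.01,0,0,0],[0,0.01,0,0,0],[0,0.009,0,0,0]]'
python3 -c 'from h import *;st()'
python3 -m jog '[[0,0.009,0,0,0],[-0.003,0.01,0,0,0],[-0.004,0.009,0,0,0],[-0.006,0.009,0,0,0],[-0.006,0.008,0,0,0],[-0.009,0.007,0,0,0],[-0.009,0.007,0,0,0]]'
python3 -c '
from h import *
st();c=cam("scene")
cv2.imwrite("pics/s3.png",cv2.resize(c["pixels"][70:270,240:440,::-1],(600,600),interpolation=cv2.INTER_CUBIC))'
```

```text
time: 5.87
position: [525.3, 157.2, 63.0]
orientation: [0.167, 3.136, 0.001]
wrist_force: [0.0, -2.4, 0.5]
finger_gap: -0.1
grip_force: 0.6
t 5.87 unit xy -204.1 -75.8 z 63.0 heading err deg 0.0 F [ 0.  -2.4  0.5]
time: 6.45
position: [568.4, 211.4, 62.1]
orientation: [-0.167, -3.137, 0.0]
wrist_force: [-1.0, -0.9, -0.9]
finger_gap: -0.4
grip_force: 0.5
t 6.45 unit xy -167.0 -17.3 z 62.1 heading err deg -0.0 F [-1.  -0.9 -0.9]
```

View pics/s3.png

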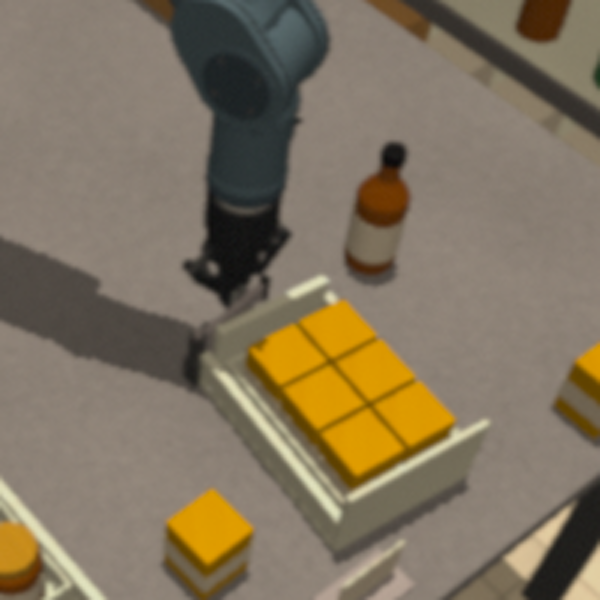

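The bar has swung most of the way and is now in front of the tray, around (200,340)-(265,290). I'll finish it against the stop.

```bash
python3 -m jog '[[-0.007,0.003,0,0,0],[-0.006,0.002,0,0,0],[-0.004,0.001,0,0,0],[-0.003,0,0,0,0],[-0.003,0,0,0,0]]'
python3 -m jog '[[-0.002,0,0,0,0],[-0.002,0,0,0,0],[-0.001,0,0,0,0]]'
python3 -c 'from h import *;st()'
```

```text
time: 6.92
position: [589.1, 214.6, 62.0]
orientation: [-0.167, -3.132, 0.001]
wrist_force: [-13.9, 1.1, 9.9]
finger_gap: -0.2
grip_force: 6.8
time: 7.17
position: [589.2, 214.7, 61.4]
orientation: [-0.164, -3.123, 0.003]
wrist_force: [-21.5, 0.3, 17.0]
finger_gap: 0.0
grip_force: 11.0
t 7.17 unit xy -146.7 -11.9 z 61.4 heading err deg 0.1 F [-21.5   0.3  17. ]
```

The bar is on its stop. I'll hold briefly, retreat and check.

```bash
python3 -m jog '[[0,0,0,0,0],[0,0,0,0,0],[0.01,0,0,0,0],[0.02,0,0,0,0],[0.02,0,0,0,0],[0,0,-0.03,0,0],[0,0,-0.035,0,0],[0,0,-0.035,0,0],[0.03,-0.02,-0.02,0,0],[0.03,-0.02,-0.01,0,0]]'
python3 -m jog '[[0.03,-0.025,0,0,0],[0.03,-0.025,0,0,0],[0.01,-0.03,0,0,0],[0,-0.03,0,0,0],[0,0,0,0,0]]'
python3 -c '
from h import *
st();a=cam("top");b=cam("scene")
f=lambda c,x,y:cv2.resize(c["pixels"][y:y+200,x:x+200,::-1],(400,400))
cv2.imwrite("pics/e.png",np.hstack([cv2.resize(a["pixels"][90:290,90:290,::-1],(400,400)),cv2.resize(b["pixels"][70:270,240:440,::-1],(400,400))]))'
```

```text
time: 8.0
position: [485.0, 186.5, 195.7]
orientation: [0.167, 3.13, 0.006]
wrist_force: [-0.7, -1.4, -0.3]
finger_gap: 0.3
grip_force: 0.0
time: 8.42
position: [399.7, 78.5, 192.5]
orientation: [-0.177, -3.136, 0.003]
wrist_force: [0.4, -0.1, 0.0]
finger_gap: -0.3
grip_force: 0.0
t 8.42 unit xy -320.6 -167.5 z 192.5 heading err deg -0.4 F [ 0.4 -0.1  0. ]
```

View pics/e.png

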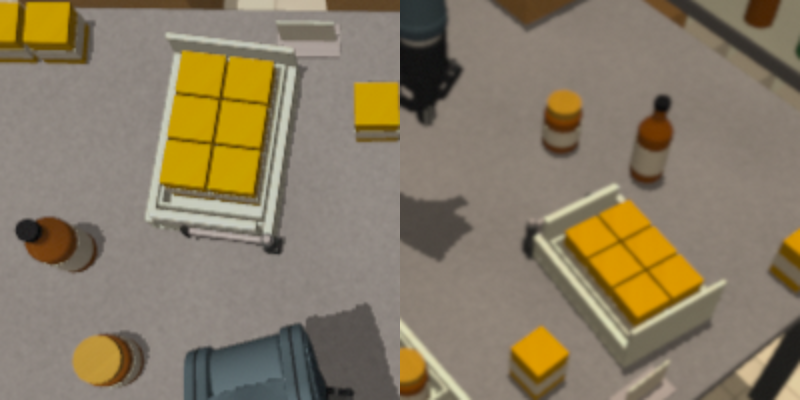

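The tray is home, and the bar lies shut across its front, from (190,232) to (275,243) in the left view. The jar, bottle and carton are where they were, and the arm is clear, so I'm handing in.

```bash
python3 -c 'from station import arm;print(arm.close_job())'
```

```text
the job is handed in; nothing more can be done
None
```

The tea tray is pushed home and its bar is shut across the front; the arm never went near the jam unit or the loose things, and the job is handed in, though the hand-in gave no verdict.

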